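# Index the cylinder-head carriage to its next station

### The arm

A 6-joint arm with a two-finger parallel gripper is mounted at the origin on the work surface. World frame = base frame: x ahead of the robot, y to its left, z up, the work surface at z = 0. Lengths are in m, angles in rad, forces in N, time in s.
With the tool pointing down it reaches from about 0.325 to 0.85 m from the base axis. Payload 4.4 kg.
Tool frame: the origin (TCP) lies at the centre of the arm's flange, where the gripper is bolted on; the fingertips stand 199 mm ahead of it and the grasp point (between the pads) lies 180 mm ahead of it; x points along the fingers, z is the direction in which the jaws open and shut, and the axes are right-handed (so a half turn about x gives the same grasp; the last joint's range is limited). The gripper opens to 94 mm and grips with 3 to 60 N. Pads are 16 mm wide; open, the fingers measure 119 mm over their backs; the gripper's body (75 mm by 177 mm) begins 78 mm behind the grasp point.
Start: joints at [-1.345, 0.207, 1.542, -0, 1.393, -0.15], TCP at [0.211, -0.535, 0.405] pointing down, gripper open.
Joint ranges: [-2.73, 2.73], [-0.86, 2.22], [0.23, 2.46], [-1.11, 4.25], [0.08, 2.63], [-2.82, 2.82]. Speed limits (rad/s): [2.79, 2.79, 3.14, 3.14, 3.14, 3.14].

### API

Orientations are given as a rotation vector (axis times angle).
In Python, from bench import env gives the robot as it stands. The module is installed in compiled form; this text tells all that it offers.
- The arm moves only by the tool jog_arm, never from a script. Its argument "increments" is one flat list of numbers, 7 for each row, row after row: the shift along the world's x, y, z in cm, then the turn, a rotation vector about the world's x, y, z in degrees, then the opening, from 0 (shut) to 1 (fully open). In form: [dx, dy, dz, rx, ry, rz, claw, dx, dy, dz, rx, ry, rz, claw, ...]. A call has exactly 5 rows; each row is the pose to reach, as a shift and turn from the pose measured when the call began; what a row does not reach only later rows make up. A row lasts 1/10 s, in which the tool goes at most 50 mm and 8.59 degrees, less where a joint would pass 70% of its speed; a pose out of reach is approached as far as the arm can. A call with a gripper value outside its range is refused whole. The fingers move at their own pace and stop on an object; "force" is the grip in N (left out, the last holds). Time passes only in rows, so rows that repeat a pose let the fingers close, or fill a call up. It gives the time, the measured TCP pose, the force and the opening at its end, in the units of the state.
- env.read_state(): the state, without advancing time (a new reading comes with each control period).
- env.snapshot(name): name is "scene" or "top" or "wrist"; returns the picture (384x512x3 uint8, red, green, blue); there is no depth.
- env.get_calibration(name): a dict with "camera_matrix" (3x3 intrinsics, pixels), "D" ([k1, k2, p1, p2, k3] as OpenCV has them; the pictures are not rectified), "rvec" (rotation vector, rad) and "tvec" (3), from world to camera coordinates, as OpenCV has them; the wrist camera has in their place "tool_from_camera" (4x4, takes a point from camera to tool coordinates, whose origin is the TCP and whose axes are the tool frame's). Camera axes: x right, y down, z forward; pixel columns grow to the right and rows downward; lengths in m; the calibration is good to about 2 mm. A picture is of the moment at which its call begins: read the wrist's pose just before it. get_calibration takes no time and is no camera call.
- env.hand_in(): hands the job in, once; it reports no verdict.
The state is a dict: "clock": time; "q": joint angles; "qd": joint speeds; "joint_torque": joint torques, N m; "tool_pos": TCP position; "tool_rot": TCP orientation; "ft_force": force on the tool from outside, world axes, zero at the start; "torque": the same for the moment, N m; "opening": opening from 0.0 (shut) to 1.0 (fully open).
Only numpy, scipy, OpenCV 4.12 (cv2) and the standard library are available. Lean on these libraries where they do the work, as an engineer would, in place of code of your own. Each camera call takes 0.05 s, during which the arm holds its last target. There are 200 camera calls.

### The job

The blue cylinder-head carriage was left between stations, and a spanner is lying across its rails. Put the spanner flat in the yellow tool tray, then push the carriage gently towards the side with the green marker until it clicks into the first station on that side, not past it, and only then throw the carriage's red lever fully over to the other side (away from the robot) to lock it. Leave the can, jar and hammer where they are.

Things in the scene. Friction and masses are not known exactly. Their poses are not given: they have to be found in the camera images.
- base: Fixed indexing slide: green foot 160 x 560 x 12 mm, two steel rails along its y (22 mm wide, centred at its x = -60 and +60 mm, tops 50 mm above the bench), green end stops 68 mm high at y = -274 and +274 mm. Origin: centre of the underside, on the bench. Its y axis runs along the rails; its x axis points across them, away from the robot (yaw within 0.12 rad)
- station_plus (a point): First station on the base's +y side: where the carriage's centre comes, at base y = +110 mm, rail-top height. Yellow stripes on the rails mark the four stations (y = -200, -110, 110, 200 mm). A sprung ball under the carriage drops between two bars: it meets the first bar 20 mm short of the station; getting in or out takes about 10 to 15 N; from 5 mm the detent pulls it in and holds it within 1 mm
- station_minus (a point): First station on the base's -y side, at base y = -110 mm; the same
- carriage (a joint): Position in m of the blue carriage (about 1 kg with all it carries) along the base's y axis: 0 = middle of the slide; stations at -0.20, -0.11, 0.11, 0.20. Starts between -0.035 and 0.035; drags about 0.6 N between stations. Plate 150 (across) x 110 mm, 52 to 68 mm above the bench, a white pointer mid-way on each long side; finned aluminium head on its far half, 56 x 84 mm, top 117 mm
- push_minus (a point): Middle of the outer face of the carriage's upright end plate (10 mm thick) on the base's -y end, 89 mm above the bench; push here to move it towards +y of the base. The face is 110 mm across and runs from 52 to 112 mm above the bench
- push_plus (a point): The same on the +y end; push here to move the carriage towards -y of the base
- lock (a joint): Angle in rad of the red lock lever that stands on the near half of the carriage, 42 mm nearer the robot than the carriage's centre. 0 = leaning towards the robot (unlocked), 1.0 = leaning away from it (locked); it swings across the rails, starts at 0 to 0.1 and stays where it is left (light friction)
- lock_tip (a point): Tip of the red lever, the centre of its red ball (26 mm in diameter), 60 mm from the hinge. The hinge lies 90 mm above the bench, so the ball's centre is 143 to 150 mm above it; it travels 58 mm straight away from the robot across the rails
- green_marker: Fixed post beyond the far side of the slide with a green head 40 mm in diameter, 83 mm high, origin at its foot; about 135 mm ahead of the slide's centre line and 138 mm to one side of its middle. The carriage is to go towards this side (+y or -y of the base)
- red_marker: The same post with a red head, on the other side; the carriage is not to go this way
- spanner: Loose steel ring spanner with a red inlay, 170 mm long, 0.22 kg: shaft 18 mm wide, 10 mm thick, between round ends 34 mm in diameter. Origin: centre of the underside; x along its length. It starts lying across both rails (underside 50 mm above the bench) on the green side, in the carriage's way
- tray: Fixed yellow open tool tray 110 (x) x 240 (y) x 28 mm high, walls 4 mm, floor 4 mm thick. Origin: centre of the underside; its y axis is its long direction, about parallel to the world's y
- cleaner: Bystander: black and blue can of cleaner with a pale top, 64 mm in diameter, 190 mm high, origin at the centre of its foot
- jar: Bystander: amber jar with a white lid, 68 mm in diameter, 85 mm high, origin at the centre of its foot
- hammer: Bystander: hammer lying on the bench, about 260 mm long along its x, origin under its middle
Things that resemble listed ones, but are neither listed nor needed, are in the scene too. What is meant by the spanner is not turquoise, and is the smaller of those in its own colour.

How it is judged:
On the way, in this order (a step that is already met when the one before it is completed fails the run):
1. the spanner lies in the tray, released (x of spanner in the frame of tray between -0.045 and 0.045 m and y of spanner in the frame of tray between -0.06 and 0.06 m and z of spanner in the frame of tray below 0.025 m and linear speed of spanner below 0.03 m/s and contact force between the fingers and spanner below 0.2 N), for 0.2 s.
2. the carriage rests in the first station on the green side, its lever still unlocked (all of step 1 and ((y of green_marker in the frame of base above 0 m and value of joint carriage between 0.106 and 0.114 m) or (y of green_marker in the frame of base below 0 m and value of joint carriage between -0.114 and -0.106 m)) and value of joint lock below 0.3 rad and velocity of joint carriage between -0.02 and 0.02 m/s), for 0.2 s.
3. the lever is thrown over (value of joint lock above 0.85 rad and ((y of green_marker in the frame of base above 0 m and value of joint carriage between 0.106 and 0.114 m) or (y of green_marker in the frame of base below 0 m and value of joint carriage between -0.114 and -0.106 m))), for 0.2 s.
At the end, for the whole second after the job is handed in: The carriage is at rest within 4 mm of the first station on the green marker's side (joint +0.11 or -0.11), the lock lever is beyond 0.85 rad, and the spanner lies released and at rest flat in the tray (its centre within 45 mm across and 60 mm along the tray's middle) (all of step 1 and all of step 3 and velocity of joint carriage between -0.02 and 0.02 m/s); the robot touches nothing.
It fails at once if the carriage goes past the first station (more than 30 mm beyond it), on either side (value of joint carriage above 0.14 m or value of joint carriage below -0.14 m).
It fails at once if the carriage is slammed (faster than 0.6 m/s) (velocity of joint carriage above 0.6 m/s or velocity of joint carriage below -0.6 m/s).
It fails at once if the can, jar or hammer is moved by more than 30 mm (distance of any of cleaner, jar, hammer from where it was at the start of the episode above 0.03 m).
It also fails if it takes over 64 s, if anything falls off the work surface, if the arm or the gripper's body presses on something with over 40 N, if the wrist force passes 120 N, or if a joint passes its speed limit or range.

## Working session

There is one attempt and no reset: what is moved stays moved. The work goes in short steps, Python scripts to look and compute and a tool call to move; the robot and the scene stay as the last step left them, time stands still between calls to the robot, and variables do not carry over. Pictures are saved under pics/ and viewed, about 8 in all and at most 12, crops included, and the job is handed in when it is done.

Besides the shell and the picture viewer there is one more tool, called as name(argument=value, ...) on one line, values as JSON. jog_arm: Moves the arm, as the interface text tells. Its arguments: {"type":"object","properties":{"increments":{"type":"array"},"force":{"type":"number"}},"required":["increments"]}

```bash
mkdir -p pics; cat > h.py <<'E'
import numpy as np, cv2
from bench import env
from scipy.spatial.transform import Rotation as R
def cam(name,st=None):
    c=env.get_calibration(name);K=np.array(c["camera_matrix"],float);D=np.array(c["D"],float)
    if "rvec" in c:
        Rm=cv2.Rodrigues(np.array(c["rvec"],float))[0];t=np.array(c["tvec"],float).ravel()
    else:
        T=np.eye(4);T[:3,:3]=R.from_rotvec(st["tool_rot"]).as_matrix();T[:3,3]=st["tool_pos"]
        W=np.linalg.inv(T@np.array(c["tool_from_camera"]));Rm=W[:3,:3];t=W[:3,3]
    return K,D,Rm,t
def onz(c,px,z):
    K,D,Rm,t=c
    n=cv2.undistortPoints(np.array(px,float).reshape(-1,1,2),K,D).reshape(-1,2)
    d=np.c_[n,np.ones(len(n))]@Rm; o=-Rm.T@t
    return o+d*((z-o[2])/d[:,2])[:,None]
def proj(c,P):
    K,D,Rm,t=c
    return cv2.projectPoints(np.array(P,float).reshape(-1,1,3),cv2.Rodrigues(Rm)[0],t,K,D)[0].reshape(-1,2)
def save(n,im): cv2.imwrite("pics/"+n,cv2.cvtColor(im,cv2.COLOR_RGB2BGR))
E
python3 - <<'E'
from h import *
s=env.read_state();print(s)
a=env.snapshot("scene");b=env.snapshot("top")
np.save("scene.npy",a);np.save("top.npy",b)
save("a.png",cv2.resize(a,(800,600)));save("b.png",cv2.resize(b,(800,600)))
for n in("scene","top"):
    c=cam(n);print(n,-c[2].T@c[3],c[0][0,0])
E
```

```text
{'clock': 0.0, 'q': array([-1.34554812e+00,  2.07398145e-01,  1.54293522e+00, -4.08177293e-05,
        1.39346312e+00, -1.50515067e-01]), 'qd': array([-0.00069091, -0.00202403, -0.00037108,  0.0012881 , -0.00011174,
        0.00058525]), 'joint_torque': array([-2.47854470e-03, -3.70883489e+01, -2.81419176e+01,  6.95210975e-02,
        3.61733465e-02, -1.61168514e-04]), 'tool_pos': array([ 0.21091058, -0.53453924,  0.4035116 ]), 'tool_rot': array([ 0.92953155,  1.36554377, -0.9271066 ]), 'ft_force': array([ 0.81450346,  0.25051911, -0.4711898 ]), 'torque': array([-0.01028506, -0.00417612,  0.00744538]), 'opening': 1.0014362651549171}
scene [ 1.44691595 -0.31916841  0.82756797] 420.9506216181621
top [ 0.3933091  -0.00588221  1.51143805] 490.09261528794354
```

View pics/a.png

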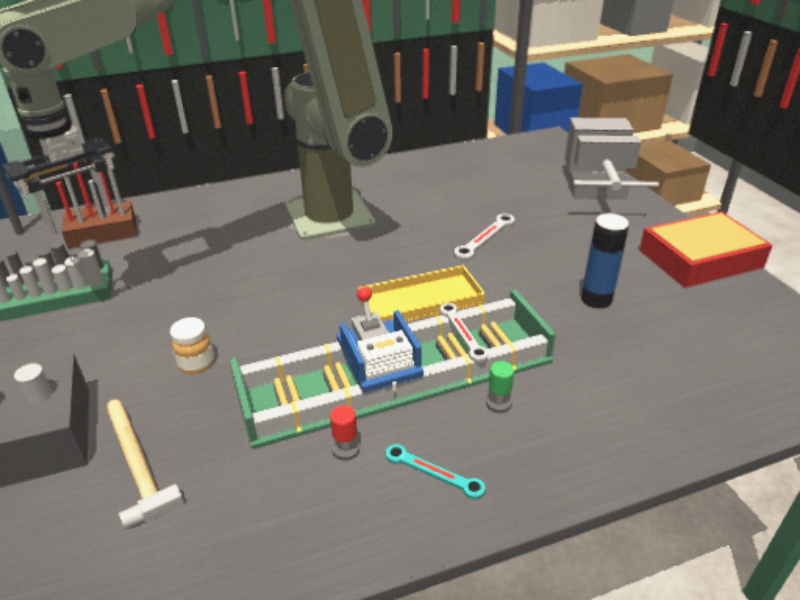

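View pics/b.png

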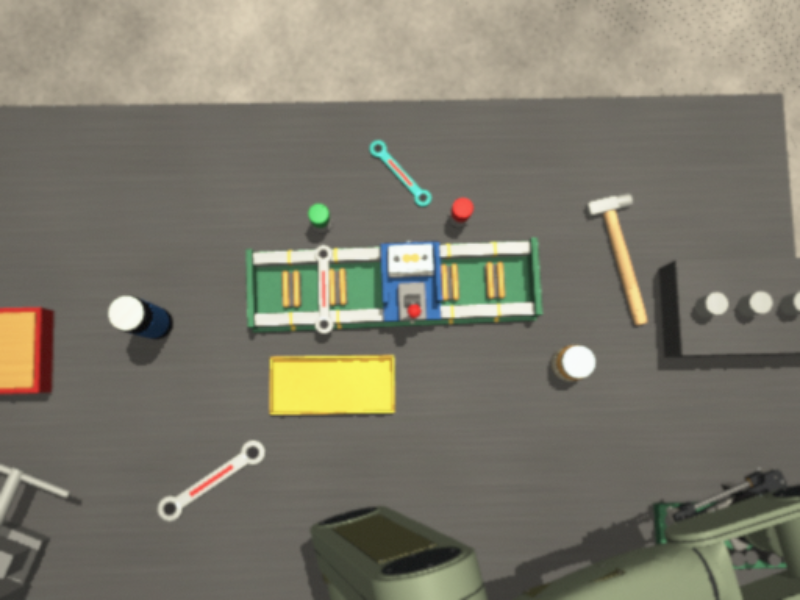

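The top view (800x600) shows three spanners:
- Turquoise at (400,172), which is excluded by its colour.
- Large steel one on the bench at (210,480).
- Small steel one across the rails at (323,290). This fits the description: steel, the smaller of the two, on the rails on the green side.

The green marker at (318,214) is to the left, which is +y. The tray is at (332,385) and the lever ball at (414,311).

```bash
python3 - <<'E'
from h import *
b=np.load("top.npy");c=cam("top");hsv=cv2.cvtColor(b,cv2.COLOR_RGB2HSV)
H,S,V=[hsv[...,i].astype(int) for i in range(3)]
def blobs(name,m,z,roi,mina=15):
    mm=np.zeros(m.shape,np.uint8);x0,y0,x1,y1=[int(v*.64) for v in roi];mm[y0:y1,x0:x1]=m[y0:y1,x0:x1]
    for k in cv2.findContours(mm,cv2.RETR_EXTERNAL,cv2.CHAIN_APPROX_NONE)[0]:
        if len(k)<6: continue
        r=cv2.minAreaRect(k);bx=cv2.boxPoints(r);P=onz(c,bx,z);ce=onz(c,[r[0]],z)[0]
        e=[P[1]-P[0],P[2]-P[1]];L=[np.linalg.norm(v) for v in e];l=e[int(np.argmax(L))];
        if max(L)<.012: continue
        print(name,np.round(np.array(r[0])/.64,1),ce[:2].round(4),"dims",np.round(L,4),"angdeg",np.degrees(np.arctan2(l[1],l[0])).round(1))
red=((H<8)|(H>172))&(S>110)&(V>90)
blobs("inlay",((H<10)|(H>170))&(S>70)&(V>90),.06,(305,255,345,320))
blobs("ball",red,.147,(385,290,440,330))
blobs("tray",(H>20)&(H<35)&(S>120)&(V>110),.028,(255,340,410,430))
blobs("green",(H>40)&(H<85)&(S>80)&(V>40),.03,(235,225,560,345))
blobs("gmark",(H>40)&(H<85)&(S>90)&(V>80),.083,(300,195,340,228))
blobs("blue",(H>100)&(H<125)&(S>120)&(V>60),.11,(370,230,450,330))
blobs("white",(S<40)&(V>150),.05,(248,235,545,335))
save("c.png",cv2.resize(b[140:260,140:360],(792,432),interpolation=cv2.INTER_CUBIC))
E
```

```text
inlay [323.4 287.5] [0.6049 0.0975] dims [0.0663 0.006 ] angdeg -0.8
ball [413.6 310.3] [ 0.5474 -0.0696] dims [0.0222 0.0241] angdeg -163.2
tray [331.2 384.4] [0.4208 0.0873] dims [0.2434 0.1129] angdeg -90.1
green [304.7 327.3] [0.532  0.1369] dims [0.0302 0.003 ] angdeg -91.3
green [375.  324.2] [5.351e-01 5.000e-04] dims [0.1276 0.0073] angdeg -88.7
green [431.2 321.9] [ 0.5372 -0.1089] dims [0.0609 0.0061] angdeg -91.3
green [472.7 320.3] [ 0.5385 -0.1897] dims [0.0762 0.0061] angdeg -91.3
green [355.3 285.7] [0.6115 0.0374] dims [0.0983 0.0898] angdeg -88.4
green [281.2 290.6] [0.6048 0.1817] dims [0.1596 0.1342] angdeg -0.1
green [489.8 281. ] [ 0.615 -0.226] dims [0.1936 0.1609] angdeg -87.3
green [319.5 225.8] [0.732  0.1056] dims [0.0215 0.0031] angdeg -91.1
gmark [318.  213.3] [0.7442 0.1042] dims [0.0386 0.0394] angdeg 179.2
blue [410.6 281.3] [ 0.6056 -0.0673] dims [0.1088 0.144 ] angdeg -179.9
white [271.1 318.8] [0.5481 0.1989] dims [0.0626 0.024 ] angdeg -91.3
white [360.7 314.7] [0.5522 0.0275] dims [0.0787 0.023 ] angdeg -86.0
white [444.5 310.9] [ 0.5558 -0.1337] dims [0.0151 0.0181] angdeg 178.2
white [475. 310.] [ 0.5563 -0.1924] dims [0.0792 0.0247] angdeg -88.9
white [516.9 307.8] [ 0.5588 -0.2733] dims [0.0603 0.0222] angdeg -87.4
white [411.8 300. ] [ 0.5783 -0.0712] dims [0.0485 0.0688] angdeg -178.6
white [268.8 256.4] [0.6692 0.2026] dims [0.0619 0.0234] angdeg -86.3
white [357.9 252.6] [0.6731 0.0307] dims [0.0795 0.0238] angdeg -88.3
white [410.2 260.2] [ 0.6562 -0.0702] dims [0.088  0.0583] angdeg -91.2
white [313.3 288.5] [0.6047 0.1176] dims [0.079  0.1675] angdeg -179.4
white [442.2 249.2] [ 0.6764 -0.1329] dims [0.0216 0.0122] angdeg -1.8
white [471.9 248.4] [ 0.6767 -0.1906] dims [0.0791 0.0247] angdeg -91.2
white [512.5 246.9] [ 0.6782 -0.2698] dims [0.0609 0.0247] angdeg -91.2
```

View pics/c.png

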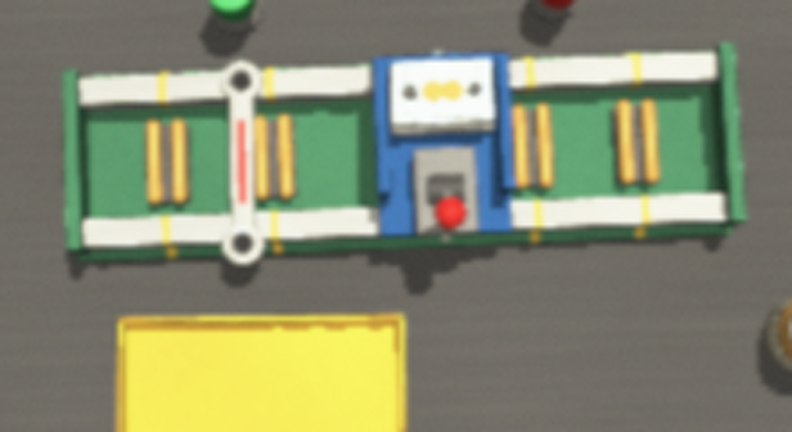

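The crop confirms the spanner across the rails at (240,160), steel with a red inlay. The base is at about (0.6136, -0.036), yaw about +0.021 rad. The spanner is at (0.605, 0.0975), lying nearly along x. Next I work out the rotation needed.

```bash
cat > go.py <<'E'
from h import *
import sys
# go.py x y z jawyaw_deg : shift (cm) and turn (deg) from now
s=env.read_state();Rc=R.from_rotvec(s["tool_rot"])
m=Rc.as_matrix();print("t",round(s["clock"],2),"pos",s["tool_pos"].round(4),"xaxis",m[:,0].round(3),"jaw yaw",np.degrees(np.arctan2(m[1,2],m[0,2])).round(1),"q",s["q"].round(2),"F",s["ft_force"].round(1),"open",round(s["opening"],2))
if len(sys.argv)>4:
    p=np.array(list(map(float,sys.argv[1:4])))
    for k in(0,180):
        a=np.radians(float(sys.argv[4])+k);z=np.array([np.cos(a),np.sin(a),0]);x=np.array([0,0,-1.]);
        Rt=R.from_matrix(np.c_[x,np.cross(z,x),z]);print("d cm",((p-s["tool_pos"])*100).round(2),"turn",np.degrees((Rt*Rc.inv()).as_rotvec()).round(2))
E
python3 go.py .605 .0975 .34 89.2
```

```text
t 0.1 pos [ 0.211  -0.5346  0.4036] xaxis [-0.     0.002 -1.   ] jaw yaw -68.5 q [-1.35  0.21  1.54  0.    1.39 -0.15] F [-0.3 -0.4 -0.8] open 1.0
d cm [39.4  63.21 -6.36] turn [  0.    -0.16 157.67]
d cm [39.4  63.21 -6.36] turn [ -0.12  -0.   -22.33]
```

jog_arm(increments=[4,5,0,0,0,-4,0.5,7,10,0,0,0,-8,0.45,10,14,0,0,0,-12,0.45,13,19,0,0,0,-16,0.45,16,24,0,0,0,-20,0.45], force=25)

```text
clock: 0.6
tool_pos: [0.3512, -0.3259, 0.4032]
tool_rot: [1.194, 1.222, -1.191]
ft_force: [0.7, -0.3, -1.1]
opening: 0.614
```

```bash
python3 go.py .605 .0975 .34 89.2
```

```text
t 0.6 pos [ 0.3512 -0.3259  0.4032] xaxis [-0.     0.003 -1.   ] jaw yaw -88.7 q [-0.93  0.    1.77  0.    1.37  0.62] F [ 0.7 -0.3 -1.1] open 0.61
d cm [25.38 42.34 -6.32] turn [ -0.    -0.24 177.86]
d cm [25.38 42.34 -6.32] turn [-0.15  0.   -2.13]
```

jog_arm(increments=[3,4,0,0,0,-2,0.45,5,8,0,0,0,-2,0.45,8,13,0,0,0,-2,0.45,11,17,0,0,0,-2,0.45,14,21,0,0,0,-2,0.45])

```text
clock: 1.1
tool_pos: [0.4867, -0.1205, 0.403]
tool_rot: [1.22, 1.206, -1.217]
ft_force: [0.8, -1.0, 0.3]
opening: 0.45
```

```bash
python3 go.py .605 .0975 .34 89.2
```

```text
t 1.1 pos [ 0.4867 -0.1205  0.403 ] xaxis [-0.     0.003 -1.   ] jaw yaw -90.7 q [-0.42  0.05  1.72  0.    1.37  1.17] F [ 0.8 -1.   0.3] open 0.45
d cm [11.83 21.8  -6.3 ] turn [ 1.0000e-02 -2.3000e-01  1.7987e+02]
d cm [11.83 21.8  -6.3 ] turn [-0.15 -0.   -0.13]
```

jog_arm(increments=[3,5,0,0,0,0,0.45,5,9,0,0,0,0,0.45,8,14,0,0,0,0,0.45,10,18.5,-2,0,0,0,0.45,11.8,21.8,-5,0,0,0,0.45])

```text
clock: 1.6
tool_pos: [0.6012, 0.0904, 0.3618]
tool_rot: [1.221, 1.202, -1.212]
ft_force: [-0.3, 0.0, 0.4]
opening: 0.451
```

```bash
python3 - <<'E'
from h import *
s=env.read_state();w=env.snapshot("wrist");c=cam("wrist",s);np.save("w.npy",w)
hsv=cv2.cvtColor(w,cv2.COLOR_RGB2HSV);H,S,V=[hsv[...,i].astype(int) for i in range(3)]
m=(((H<10)|(H>170))&(S>90)&(V>80)).astype(np.uint8)
for k in cv2.findContours(m,cv2.RETR_EXTERNAL,cv2.CHAIN_APPROX_NONE)[0]:
    if cv2.contourArea(k)<40: continue
    r=cv2.minAreaRect(k);P=onz(c,cv2.boxPoints(r),.06);print(r,onz(c,[r[0]],.06)[0].round(4),P.round(4).tolist())
print(proj(c,[[.605,.0975,.06]]))
save("w.png",w)
E
python3 go.py .605 .0975 .26 -90.8
```

```text
((496.0, 276.0), (6.0, 30.0), 90.0) [ 0.5132 -0.1321  0.06  ] [[0.5164, -0.1177, 0.06], [0.5161, -0.1455, 0.06], [0.51, -0.1465, 0.06], [0.5103, -0.1186, 0.06]]
((246.0, 182.0), (78.0, 8.0), 90.0) [0.6043 0.0977 0.06  ] [[0.638, 0.1006, 0.06], [0.6379, 0.0938, 0.06], [0.5688, 0.0947, 0.06], [0.5688, 0.1018, 0.06]]
[[246.21288749 181.22420135]]
t 1.65 pos [0.6007 0.0948 0.3539] xaxis [-0.005  0.007 -1.   ] jaw yaw -90.4 q [0.01 0.32 1.51 0.01 1.32 1.59] F [-0.7  2.4 -2.1] open 0.45
d cm [ 0.43  0.27 -9.39] turn [-0.42 -0.28 -0.4 ]
d cm [ 0.43  0.27 -9.39] turn [  0.45  -0.66 179.6 ]
```

View pics/w.png

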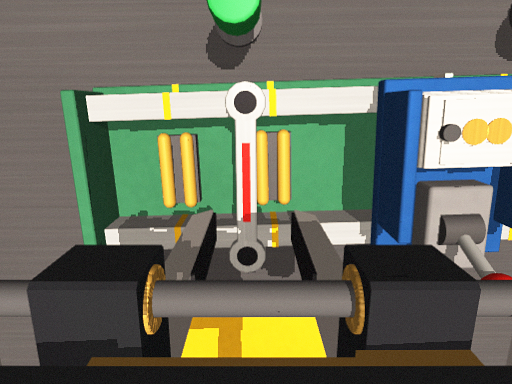

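The wrist view agrees: the inlay at (246,182) gives (0.604, 0.098). The fingers straddle the shaft, so I descend.

jog_arm(increments=[0.4,0.3,-4,-0.4,-0.3,-0.4,0.45,0.4,0.3,-7,-0.4,-0.3,-0.4,0.45,0.4,0.3,-9,-0.4,-0.3,-0.4,0.45,0.4,0.3,-9,-0.4,-0.3,-0.4,0.45,0.4,0.3,-9,-0.4,-0.3,-0.4,0.45])

```text
clock: 2.15
tool_pos: [0.6046, 0.0976, 0.2636]
tool_rot: [1.219, 1.203, -1.22]
ft_force: [-0.1, -0.2, 0.7]
opening: 0.452
```

```bash
python3 go.py .605 .0977 .247 -90.8
```

```text
t 2.15 pos [0.6046 0.0976 0.2636] xaxis [-0.001  0.    -1.   ] jaw yaw -90.8 q [0.02 0.43 1.56 0.   1.15 1.6 ] F [-0.1 -0.2  0.7] open 0.45
d cm [ 0.04  0.01 -1.66] turn [-0.02 -0.05  0.01]
d cm [ 0.04  0.01 -1.66] turn [-9.0000e-02  3.0000e-02 -1.7999e+02]
```

jog_arm(increments=[0,0,-0.6,0,0,0,0.45,0,0,-1.1,0,0,0,0.45,0,0,-1.6,0,0,0,0.45,0,0,-1.6,0,0,0,0.45,0,0,-1.6,0,0,0,0.45])

```text
clock: 2.65
tool_pos: [0.6045, 0.0975, 0.2477]
tool_rot: [1.219, 1.203, -1.22]
ft_force: [-0.1, 0.6, -1.2]
opening: 0.451
```

jog_arm(increments=[0,0,0,0,0,0,0.2,0,0,0,0,0,0,0,0,0,0,0,0,0,0,0,0,0,0,0,0,0,0,0,0,0,0,0,0], force=30)

```text
clock: 3.15
tool_pos: [0.6046, 0.0976, 0.2478]
tool_rot: [1.22, 1.203, -1.22]
ft_force: [-0.6, 0.0, 0.9]
opening: 0.188
```

jog_arm(increments=[0,0,3,0,0,0,0,0,0,7,0,0,0,0,-2,0,10,0,0,8,0,-5,0,11,0,0,16,0,-8,0,11,0,0,24,0])

```text
clock: 3.65
tool_pos: [0.5246, 0.0976, 0.3602]
tool_rot: [0.903, 1.372, -0.899]
ft_force: [0.5, 0.1, -2.1]
opening: 0.188
```

```bash
python3 go.py .4208 .0873 .26 0
```

```text
t 3.65 pos [0.5246 0.0976 0.3602] xaxis [ 0.004  0.    -1.   ] jaw yaw -66.5 q [0.02 0.16 1.69 0.   1.29 1.18] F [ 0.5  0.1 -2.1] open 0.19
d cm [-10.38  -1.03 -10.02] turn [-0.14  0.2  66.49]
d cm [-10.38  -1.03 -10.02] turn [   0.23    0.16 -113.51]
```

jog_arm(increments=[-3,-0.5,0,0,0,8,0,-6,-1,0,0,0,16,0,-8,-1,0,0,0,24,0,-10.4,-1,0,0,0,32,0,-10.4,-1,0,0,0,40,0])

```text
clock: 4.15
tool_pos: [0.4176, 0.0877, 0.359]
tool_rot: [0.36, 1.543, -0.356]
ft_force: [-0.2, -0.2, -1.8]
opening: 0.186
```

jog_arm(increments=[0,0,-1,0,0,8,0,0,0,-2,0,0,16,0,0,0,-4,0,0,24,0,0,0,-5,0,0,26.5,0,0,0,-5,0,0,26.5,0])

```text
clock: 4.65
tool_pos: [0.4164, 0.0877, 0.3071]
tool_rot: [-0.003, 1.578, 0.006]
ft_force: [0.4, 0.7, -2.4]
opening: 0.19
```

```bash
python3 - <<'E'
from h import *
b=env.snapshot("top");save("d.png",cv2.resize(b[120:300,120:360],(800,600),interpolation=cv2.INTER_CUBIC))
E
python3 go.py .4208 .0873 .205 0
```

```text
t 4.7 pos [0.417  0.0877 0.3082] xaxis [-0.005  0.002 -1.   ] jaw yaw 0.3 q [ 0.   -0.    1.99  0.    1.16 -0.  ] F [-0.4  0.  -1.8] open 0.19
d cm [  0.38  -0.04 -10.32] turn [-0.12 -0.26 -0.31]
d cm [  0.38  -0.04 -10.32] turn [  0.41  -0.19 179.69]
```

View pics/d.png

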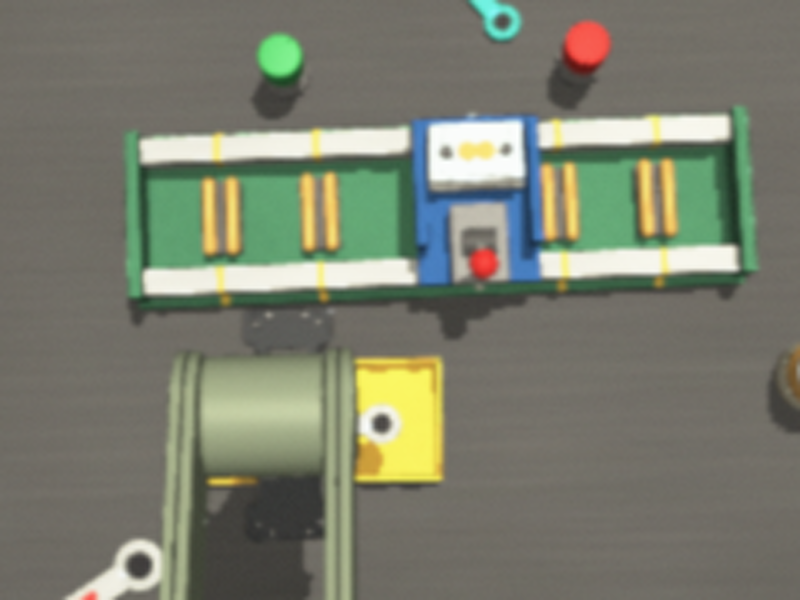

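The spanner is held straight over the tray, its ring end at (381,423). I lower it to TCP z 0.206 and release it with a 2–3 mm drop.

jog_arm(increments=[0.4,0,-4,-0.1,-0.3,-0.3,0,0.4,0,-7,-0.1,-0.3,-0.3,0,0.4,0,-9,-0.1,-0.3,-0.3,0,0.4,0,-10,-0.1,-0.3,-0.3,0,0.4,0,-10.2,-0.1,-0.3,-0.3,0])

```text
clock: 5.2
tool_pos: [0.4209, 0.0877, 0.2057]
tool_rot: [0.001, 1.571, -0.0]
ft_force: [0.7, -1.0, -2.0]
opening: 0.188
```

jog_arm(increments=[0,0,0,0,0,0,0,0,0,0,0,0,0,0,0,0,0,0,0,0,0.4,0,0,0,0,0,0,0.4,0,0,0,0,0,0,0.4])

```text
clock: 5.7
tool_pos: [0.4214, 0.0877, 0.2065]
tool_rot: [0.001, 1.57, -0.0]
ft_force: [0.2, -1.0, -0.3]
opening: 0.384
```

jog_arm(increments=[0,0,4,0,0,0,0.4,0,0,9,0,0,0,0.4,0,0,14,0,0,0,0.2,2,-3,18,0,0,0,0,4,-6,19,0,0,0,0])

```text
clock: 6.2
tool_pos: [0.4625, 0.0278, 0.4022]
tool_rot: [-0.002, 1.559, 0.001]
ft_force: [0.6, -0.3, 0.4]
opening: 0.181
```

jog_arm(increments=[2,-4,0,0,0,0,0,5,-8,0,0,0,0,0,8,-12,0,0,0,0,0,11,-16,0,0,0,0,0,14,-19,0,0,0,0,0])

```text
clock: 6.7
tool_pos: [0.6033, -0.1648, 0.4023]
tool_rot: [-0.001, 1.559, -0.0]
ft_force: [-0.1, 1.0, 0.5]
opening: 0.007
```

```bash
python3 - <<'E'
from h import *
b=env.snapshot("top");save("e.png",cv2.resize(b[120:300,120:360],(800,600),interpolation=cv2.INTER_CUBIC))
E
python3 go.py .615 -.165 .284 1.2
```

```text
t 6.75 pos [ 0.6065 -0.1689  0.4011] xaxis [ 0.015 -0.005 -1.   ] jaw yaw -0.1 q [-0.41  0.32  1.41  0.    1.4  -0.41] F [ 3.4 -3.3  0.2] open 0.0
d cm [  0.85   0.39 -11.71] turn [0.26 0.87 1.33]
d cm [  0.85   0.39 -11.71] turn [   1.36   -0.41 -178.67]
```

View pics/e.png

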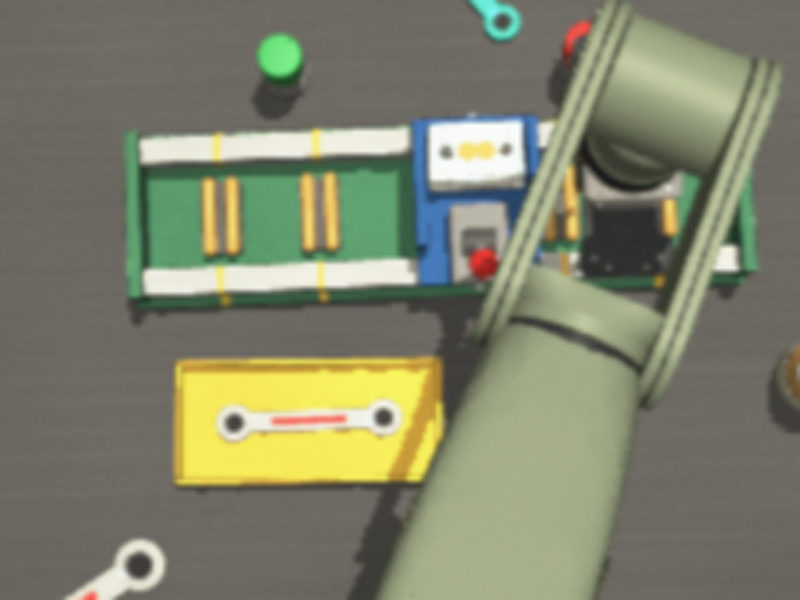

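The spanner lies flat in the tray, its centre at about (308,420) in the crop, close to the tray's middle. The gripper is behind the carriage's -y face, so I lower it to push height.

jog_arm(increments=[0.9,0.4,-3,0.3,0.9,1.3,0,0.9,0.4,-6,0.3,0.9,1.3,0,0.9,0.4,-9,0.3,0.9,1.3,0,0.9,0.4,-11.7,0.3,0.9,1.3,0,0.9,0.4,-11.7,0.3,0.9,1.3,0])

```text
clock: 7.25
tool_pos: [0.6133, -0.1638, 0.2791]
tool_rot: [-0.012, 1.581, 0.02]
ft_force: [-1.3, -0.1, -0.2]
opening: 0.0
```

jog_arm(increments=[0,0.4,0,0,0,0,0,0,0.8,0,0,0,0,0,0,1.3,0,0,0,0,0,0,1.9,0,0,0,0,0,0,2.5,0,0,0,0,0])

```text
clock: 7.75
tool_pos: [0.6137, -0.1383, 0.2803]
tool_rot: [-0.013, 1.579, 0.02]
ft_force: [-0.5, -0.2, -0.6]
opening: 0.0
```

jog_arm(increments=[0,0.6,0,0,0,0,0,0,1.2,0,0,0,0,0,0,1.8,0,0,0,0,0,0,2.4,0,0,0,0,0,0,3,0,0,0,0,0])

```text
clock: 8.25
tool_pos: [0.6137, -0.1079, 0.2804]
tool_rot: [-0.013, 1.579, 0.019]
ft_force: [-0.2, -0.5, 0.5]
opening: 0.006
```

jog_arm(increments=[0,0.7,0,0,0,0,0,0,1.4,0,0,0,0,0,0,2.1,0,0,0,0,0,0,2.8,0,0,0,0,0,0,3.5,0,0,0,0,0])

```text
clock: 8.75
tool_pos: [0.6136, -0.0722, 0.2802]
tool_rot: [-0.013, 1.579, 0.02]
ft_force: [0.2, -1.1, -0.4]
opening: 0.007
```

jog_arm(increments=[0,0.7,0,0,0,0,0,0,1.4,0,0,0,0,0,0,2.1,0,0,0,0,0,0,2.8,0,0,0,0,0,0,3.5,0,0,0,0,0])

```text
clock: 9.25
tool_pos: [0.6135, -0.0366, 0.2801]
tool_rot: [-0.013, 1.579, 0.02]
ft_force: [-0.3, -1.2, -0.2]
opening: 0.0
```

```bash
cat > car.py <<'E'
from h import *
import sys
b=env.snapshot("top");c=cam("top");hsv=cv2.cvtColor(b,cv2.COLOR_RGB2HSV);H,S,V=[hsv[...,i].astype(int) for i in range(3)]
B=(((H>100)&(H<125)&(S>120)&(V>60))).astype(np.uint8);B[:145]=0;B[225:]=0;B[:,:150]=0;B[:,330:]=0
k=max(cv2.findContours(B,cv2.RETR_EXTERNAL,cv2.CHAIN_APPROX_NONE)[0],key=cv2.contourArea);k=k[:,0]
l,r=k[:,0].min(),k[:,0].max();print("blue y left/right at z.112",[onz(c,[[u,185]],.112)[0][1].round(4) for u in(l-.5,r+.5)],l,r)
m=(((H<8)|(H>172))&(S>110)&(V>90)).astype(np.uint8);m[:170]=0;m[220:]=0;m[:,:160]=0;m[:,300:]=0
for k in cv2.findContours(m,cv2.RETR_EXTERNAL,cv2.CHAIN_APPROX_NONE)[0]:
    if cv2.contourArea(k)>25: (u,v),rr=cv2.minEnclosingCircle(k);print("ball",u,v,rr,onz(c,[[u,v]],.147)[0].round(4))
if len(sys.argv)>1: save(sys.argv[1],cv2.resize(b[120:300,120:360],(800,600),interpolation=cv2.INTER_CUBIC))
E
python3 car.py f.png; python3 go.py
```

```text
blue y left/right at z.112 [np.float64(0.0866), np.float64(0.0521)] 210 221
t 9.3 pos [ 0.6135 -0.0356  0.2801] xaxis [-0.008  0.005 -1.   ] jaw yaw 1.2 q [-0.2   0.41  1.55  0.    1.19 -0.22] F [-0.5  0.6  0.4] open 0.01
```

View pics/f.png

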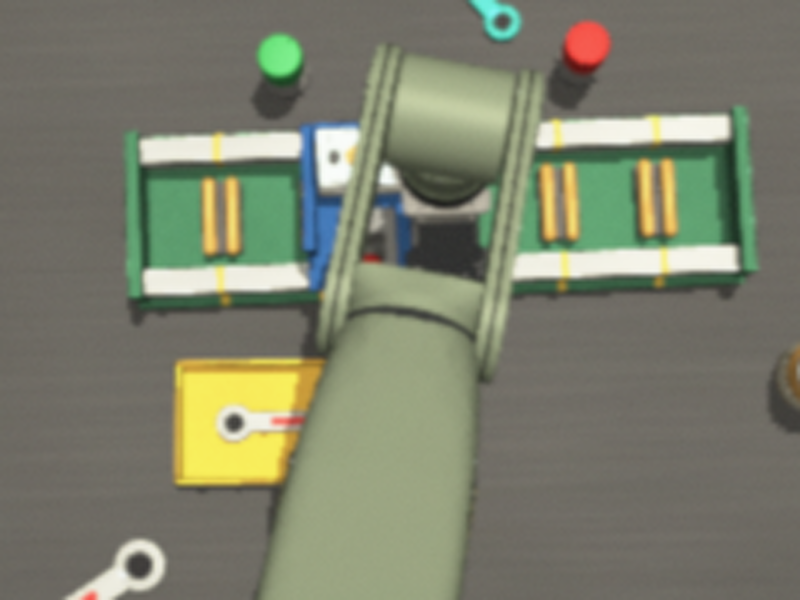

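The carriage's left edge at (303,200) in the crop puts it at about joint 0.068, moving ahead of the fingers. I push more slowly now.

jog_arm(increments=[0,0.4,0,0,0,0,0,0,0.8,0,0,0,0,0,0,1.2,0,0,0,0,0,0,1.6,0,0,0,0,0,0,2,0,0,0,0,0])

```text
clock: 9.8
tool_pos: [0.6135, -0.0153, 0.2801]
tool_rot: [-0.013, 1.579, 0.021]
ft_force: [-0.4, -1.9, 0.0]
opening: 0.006
```

jog_arm(increments=[0,0.2,0,0,0,0,0,0,0.4,0,0,0,0,0,0,0.6,0,0,0,0,0,0,0.8,0,0,0,0,0,0,1,0,0,0,0,0])

```text
clock: 10.3
tool_pos: [0.6135, -0.0086, 0.2802]
tool_rot: [-0.02, 1.58, 0.014]
ft_force: [-2.0, -15.6, -0.2]
opening: 0.008
```

```bash
python3 car.py; python3 go.py
```

```text
blue y left/right at z.112 [np.float64(0.1125), np.float64(0.0866)] 201 209
t 10.35 pos [ 0.6135 -0.0087  0.2802] xaxis [-0.009 -0.004 -1.   ] jaw yaw 1.2 q [-0.15  0.41  1.55 -0.01  1.19 -0.17] F [ -1.2 -12.6   0. ] open 0.0
```

jog_arm(increments=[0,0.3,0,0,0,0,0,0,0.5,0,0,0,0,0,0,0.7,0,0,0,0,0,0,0.8,0,0,0,0,0,0,0.9,0,0,0,0,0])

```text
clock: 10.85
tool_pos: [0.6136, -0.0056, 0.2804]
tool_rot: [-0.032, 1.58, 0.002]
ft_force: [-1.5, -24.3, -1.1]
opening: 0.004
```

```bash
python3 car.py; python3 go.py
```

```text
blue y left/right at z.112 [np.float64(0.1125), np.float64(0.0952)] 201 206
t 10.9 pos [ 0.6136 -0.0056  0.2804] xaxis [-0.009 -0.019 -1.   ] jaw yaw 1.2 q [-0.15  0.41  1.55 -0.02  1.19 -0.16] F [ -0.8 -21.4  -1.5] open 0.0
```

24 N is more than the detent should need, so I look from the wrist camera before pushing harder.

```bash
python3 - <<'E'
from h import *
w=env.snapshot("wrist");a=env.snapshot("scene")
save("g.png",np.vstack([cv2.resize(w,(400,300)),cv2.resize(a[160:300,190:380],(400,295),interpolation=cv2.INTER_CUBIC)]))
E
```

```text
(no output)
```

View pics/g.png

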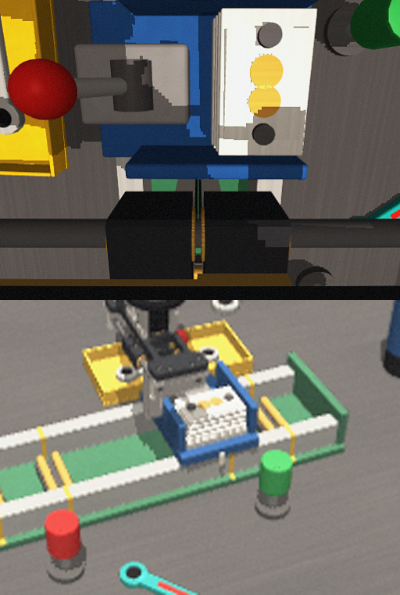

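The view shows only the fingers on the end plate. The white pointer at (222,460) is about 15 mm short of the stripe at (232,455), and nothing is in the way. So this is the detent bar, and I push on in small steps.

jog_arm(increments=[0,0.6,0,0,0,0,0,0,0.7,0,0,0,0,0,0,0.8,0,0,0,0,0,0,0.9,0,0,0,0,0,0,1,0,0,0,0,0])

```text
clock: 11.5
tool_pos: [0.6137, -0.0011, 0.2804]
tool_rot: [-0.039, 1.581, -0.009]
ft_force: [-1.0, -12.7, -0.2]
opening: 0.001
```

```bash
python3 car.py; python3 go.py
```

```text
blue y left/right at z.112 [np.float64(0.1153), np.float64(0.101)] 200 204
t 11.55 pos [ 0.6136 -0.      0.2804] xaxis [-0.01  -0.027 -1.   ] jaw yaw 1.1 q [-0.13  0.41  1.55 -0.03  1.19 -0.14] F [ -1.3 -11.    0.7] open 0.01
```

jog_arm(increments=[0,0.1,0,0.3,0,0,0,0,0.2,0,0.6,0,0,0,0,0.2,0,0.9,0,0,0,0,0.2,0,1.2,0,0,0,0,0.2,0,1.5,0,0,0])

```text
clock: 12.05
tool_pos: [0.6136, 0.0015, 0.2802]
tool_rot: [-0.017, 1.581, 0.014]
ft_force: [-1.0, -2.8, -1.2]
opening: 0.005
```

```bash
python3 car.py; python3 go.py
```

```text
blue y left/right at z.112 [np.float64(0.124), np.float64(0.101)] 197 204
t 12.1 pos [0.6136 0.002  0.2802] xaxis [-0.01  -0.001 -1.   ] jaw yaw 1.1 q [-0.14  0.41  1.55 -0.    1.19 -0.16] F [ 0.6 -0.7 -1.3] open 0.0
```

The push force is gone, so the detent has probably drawn it in. I back off and check with a clear view.

jog_arm(increments=[0,-2,0,0,0,0,0,0,-5,1,0,0,0,0,0,-5,5,0,0,0,0,0,-5,10,0,0,0,0,0,-8,13,0,0,0,0])

```text
clock: 12.6
tool_pos: [0.6144, -0.075, 0.4144]
tool_rot: [-0.017, 1.575, 0.02]
ft_force: [1.0, -1.0, 0.2]
opening: 0.004
```

jog_arm(increments=[-1,-5,0,0,0,0,0,-2,-9,0,0,0,0,0,-3,-13,0,0,0,0,0,-3,-13,0,0,0,0,0,-3,-13,0,0,0,0,0])

```text
clock: 13.1
tool_pos: [0.5844, -0.205, 0.4143]
tool_rot: [-0.015, 1.575, 0.021]
ft_force: [-0.5, -0.2, 0.9]
opening: 0.006
```

```bash
python3 car.py i.png; python3 go.py
```

```text
blue y left/right at z.112 [np.float64(0.124), np.float64(0.0118)] 197 235
ball 216.5 200.75 4.5070390701293945 [0.5443 0.0654 0.147 ]
t 13.15 pos [ 0.5846 -0.2041  0.4143] xaxis [-0.004  0.004 -1.   ] jaw yaw 1.4 q [-0.48  0.29  1.41  0.    1.44 -0.5 ] F [-0.6  1.2  0.8] open 0.01
```

View pics/i.png

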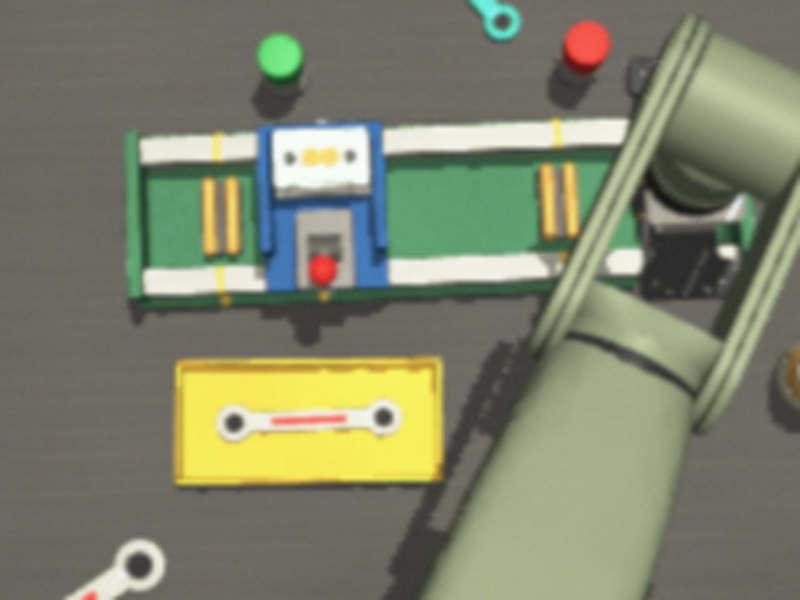

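```bash
python3 - <<'E'
from h import *
c=cam("top")
ims=[np.load("top.npy")]+[env.snapshot("top") for _ in range(2)]
def stripes(b):
    f=b.astype(float);sat=f[...,:2].mean(2)-f[...,2]
    out=[]
    for rows in((155,166),(198,208)):
        reg=sat[rows[0]:rows[1]].clip(0);reg=np.where(reg>45,reg,0)
        n,l,st,_=cv2.connectedComponentsWithStats((reg>0).astype(np.uint8))
        for i in range(1,n):
            if st[i,4]<4:continue
            v,u=np.nonzero(l==i);w=reg[v,u];out.append(onz(c,[[(u*w).sum()/w.sum(),(v*w).sum()/w.sum()+rows[0]]],.05)[0][:2].round(4).tolist())
    return out
for b in(ims[0],ims[2]):print(stripes(b))
# sub-pixel dark-blue edges: profile of blueness along columns
for b in(ims[0],ims[2]):
    f=b.astype(float);bl=(f[...,2]-f[...,0]).clip(0)
    for v in(182,186,188):
        p=bl[v,150:330];th=30;i=np.nonzero(p>th)[0];l,r=i[0],i[-1]
        L=l-1+(th-p[l-1])/(p[l]-p[l-1])+150;Rr=r+(p[r]-th)/(p[r]-p[r+1])+150
        print(v,L,Rr,onz(c,[[L,v]],.112)[0][1].round(4),onz(c,[[Rr,v]],.112)[0][1].round(4))
E
```

```text
[[0.6759, -0.1444], [0.6776, -0.2343], [0.6674, -0.4804], [0.674, 0.0757], [0.6737, 0.1652], [0.6637, -0.0711], [0.5626, 0.6738], [0.5496, 0.1629], [0.5491, 0.0728], [0.5552, -0.0746], [0.5472, -0.1462], [0.5464, -0.2351], [0.5385, -0.5086]]
[[0.676, -0.1445], [0.6674, -0.4804], [0.6734, 0.1654], [0.6643, 0.0706], [0.5626, 0.6738], [0.5497, 0.1627], [0.5552, 0.0708], [0.5385, -0.5086]]
182 243.37142857142857 281.77272727272725 -0.011 -0.1219
186 243.46875 282.1428571428571 -0.0111 -0.1226
188 243.54545454545456 282.33333333333337 -0.0112 -0.123
182 196.36363636363637 236.23076923076923 0.1242 0.0095
186 196.42424242424244 236.5263157894737 0.1242 0.0089
188 196.4 236.6818181818182 0.1243 0.0086
```

The carriage measures about joint 0.103, still short of the pull-in zone: stripes put the station at world y ≈ 0.074, while the carriage is at ≈ 0.068. I go back and push about 6 mm more.

jog_arm(increments=[1,5,0,0,0,0,0,2,10,0,0,0,0,0,3,15,-3,0,0,0,0,3,15,-8,0,0,0,0,3,15,-13,0,0,0,0])

```text
clock: 13.75
tool_pos: [0.6158, -0.0491, 0.2918]
tool_rot: [-0.023, 1.57, 0.028]
ft_force: [0.6, -0.7, -0.6]
opening: 0.008
```

```bash
python3 go.py .6136 -.01 .28 1.2
```

```text
t 13.75 pos [ 0.6158 -0.0491  0.2918] xaxis [ 0.001  0.003 -1.   ] jaw yaw 1.8 q [-0.22  0.4   1.53  0.    1.2  -0.25] F [ 0.6 -0.7 -0.6] open 0.01
d cm [-0.22  3.91 -1.18] turn [-0.18  0.04 -0.64]
d cm [-0.22  3.91 -1.18] turn [-6.0000e-02 -2.8000e-01  1.7936e+02]
```

jog_arm(increments=[-0.2,1,-1.1,0,0,-0.6,0,-0.2,2,-1.1,0,0,-0.6,0,-0.2,3,-1.1,0,0,-0.6,0,-0.2,4,-1.1,0,0,-0.6,0,-0.2,4.6,-1.1,0,0,-0.6,0])

```text
clock: 14.25
tool_pos: [0.6149, -0.0022, 0.2838]
tool_rot: [-0.015, 1.565, 0.019]
ft_force: [-0.4, -0.1, -0.2]
opening: 0.004
```

jog_arm(increments=[0,0.2,0,0,0,0,0,0,0.4,0,0,0,0,0,0,0.6,0,0,0,0,0,0,0.7,0,0,0,0,0,0,0.8,0,0,0,0,0])

```text
clock: 14.75
tool_pos: [0.6149, 0.0055, 0.2838]
tool_rot: [-0.015, 1.565, 0.019]
ft_force: [-0.6, 0.4, -0.5]
opening: 0.006
```

```bash
python3 go.py
```

```text
t 14.75 pos [0.6149 0.0055 0.2838] xaxis [ 0.006  0.003 -1.   ] jaw yaw 1.2 q [-0.13  0.41  1.55  0.    1.18 -0.16] F [-0.6  0.4 -0.5] open 0.01
```

```bash
cat > edge.py <<'E'
from h import *
c=cam("top");b=env.snapshot("top");f=b.astype(float);bl=(f[...,2]-f[...,0]).clip(0)
for v in(160,180,182,186):
    p=bl[v,150:330];th=30;i=np.nonzero(p>th)[0];l=i[0];L=l-1+(th-p[l-1])/(p[l]-p[l-1])+150
    print(v,L,onz(c,[[L,v]],.112)[0][1].round(4))
E
python3 edge.py
```

```text
160 194.9090909090909 0.1277
180 194.57142857142856 0.1293
182 194.65217391304347 0.1292
186 195.075 0.1281
```

jog_arm(increments=[0,0.1,0,0,0,0,0,0,0.2,0,0,0,0,0,0,0.3,0,0,0,0,0,0,0.3,0,0,0,0,0,0,0.3,0,0,0,0,0])

```text
clock: 15.3
tool_pos: [0.6147, 0.0089, 0.2834]
tool_rot: [-0.014, 1.566, 0.02]
ft_force: [0.1, -0.7, -0.5]
opening: 0.008
```

```bash
python3 go.py;python3 edge.py
```

```text
t 15.3 pos [0.6147 0.0089 0.2834] xaxis [ 0.005  0.003 -1.   ] jaw yaw 1.2 q [-0.13  0.41  1.55  0.    1.18 -0.15] F [ 0.1 -0.7 -0.5] open 0.01
160 193.75675675675677 0.131
180 193.68571428571428 0.1319
182 193.75757575757575 0.1317
186 193.6829268292683 0.1321
```

jog_arm(increments=[0,-2,0,0,0,0,0,0,-5,1,0,0,0,0,0,-5,5,0,0,0,0,0,-5,10,0,0,0,0,0,-8,13,0,0,0,0])

```text
clock: 15.85
tool_pos: [0.6154, -0.0692, 0.4178]
tool_rot: [-0.017, 1.56, 0.023]
ft_force: [0.8, -0.1, 0.2]
opening: 0.006
```

jog_arm(increments=[-3,-5,0,0,0,0,0,-6,-9,0,0,0,0,0,-9,-13,0,0,0,0,0,-9,-13,0,0,0,0,0,-9,-13,0,0,0,0,0])

```text
clock: 16.35
tool_pos: [0.5247, -0.2003, 0.4182]
tool_rot: [-0.014, 1.559, 0.021]
ft_force: [0.4, 0.7, -0.3]
opening: 0.007
```

```bash
python3 edge.py; python3 car.py j.png; python3 go.py; python3 - <<'E'
from h import *
c=cam("top");b=env.snapshot("top")
f=b.astype(float);sat=f[...,:2].mean(2)-f[...,2]
reg=sat[155:166].clip(0);reg=np.where(reg>45,reg,0)
n,l,st,_=cv2.connectedComponentsWithStats((reg>0).astype(np.uint8))
for i in range(1,n):
    if st[i,4]<4:continue
    v,u=np.nonzero(l==i);w=reg[v,u];print(onz(c,[[(u*w).sum()/w.sum(),(v*w).sum()/w.sum()+155]],.117)[0][:2].round(4))
E
```

```text
160 193.75675675675677 0.131
180 193.71428571428572 0.1318
182 193.75757575757575 0.1317
186 193.7 0.132
blue y left/right at z.112 [np.float64(0.1297), np.float64(0.0176)] 195 233
ball 214.0 200.6875 4.7537994384765625 [0.5446 0.0724 0.147 ]
t 16.45 pos [ 0.5259 -0.1986  0.418 ] xaxis [ 0.011  0.005 -1.   ] jaw yaw 1.5 q [-0.52  0.17  1.56  0.01  1.41 -0.54] F [-0.   0.6  0.5] open 0.01
[ 0.6629 -0.1381]
[ 0.6687 -0.2236]
[ 0.6549 -0.4585]
[0.6606 0.1575]
[0.6521 0.0739]
```

View pics/j.png

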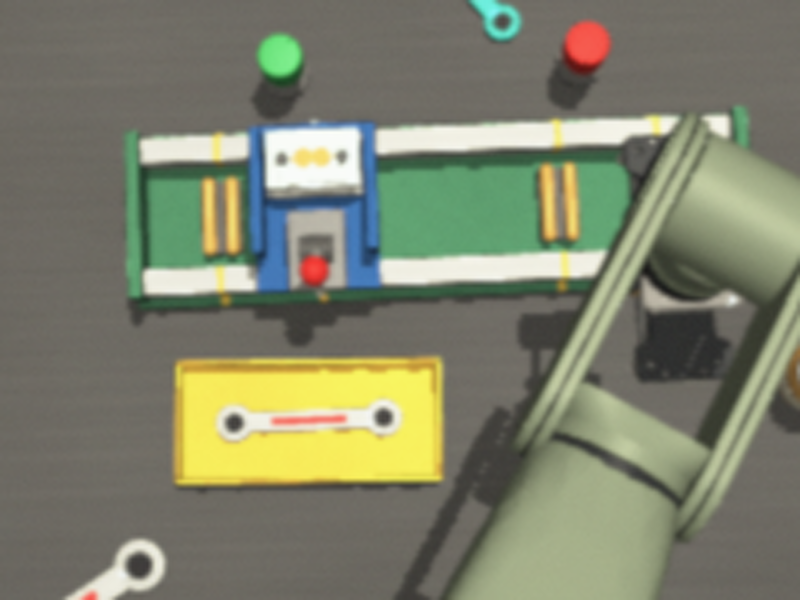

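The carriage is at rest. Head mark, ball and plate edge give joint 0.109, 0.109 and 0.112. I go to the near side of the lever and check the pointer against the stripe from the wrist camera.

jog_arm(increments=[-1,5,0,0,0,0,0,-2,10,0,0,0,0,0,-3,15,0,0,0,0,0,-4,20,0,0,0,0,0,-4.6,22.5,0,0,0,0,0])

```text
clock: 17.0
tool_pos: [0.4793, 0.0312, 0.4179]
tool_rot: [-0.02, 1.559, 0.03]
ft_force: [0.5, -0.8, 0.1]
opening: 0.008
```

jog_arm(increments=[0,0,0,0,0,0,0,0,0,0,0,0,0,0,0,0,0,0,0,0,0,0,0,0,0,0,0,0,0,0,0,0,0,0,0])

```text
clock: 17.5
tool_pos: [0.4797, 0.0302, 0.4178]
tool_rot: [-0.019, 1.56, 0.028]
ft_force: [0.2, 0.5, -0.2]
opening: 0.005
```

```bash
python3 - <<'E'
from h import *
s=env.read_state();w=env.snapshot("wrist");np.save("w2.npy",w);c=cam("wrist",s)
import json;np.savez("w2c.npz",*[np.array(x) for x in c])
print(s["tool_pos"]);
# expected pixels: near station mark on rail edge/foot and pointer
ey=np.array([-.0208,.9998]);ex=np.array([.9998,.0208]);o=np.array([.6136,-.0355])
for j in(.105,.11,.115):
    print(j,[proj(c,[np.r_[o+ex*x+ey*j,z]]).round(1).tolist() for x,z in((-.071,.05),(-.075,.06),(-.08,.012))])
u,v=proj(c,[np.r_[o-ex*.073+ey*.11,.05]])[0].astype(int)
print(u,v);x0=min(max(u-65,0),382);y0=min(max(v-48,0),288)
print(x0,y0);save("k.png",cv2.resize(w[y0:y0+96,x0:x0+130],(780,576),interpolation=cv2.INTER_CUBIC))
E
```

```text
[0.47971267 0.03018985 0.41780908]
0.105 [[[309.1, 137.0]], [[306.9, 137.9]], [[295.6, 134.0]]]
0.11 [[[309.4, 132.1]], [[307.1, 132.9]], [[295.7, 129.5]]]
0.115 [[[309.6, 127.2]], [[307.3, 127.8]], [[295.9, 125.1]]]
307 132
242 84
```

View pics/k.png

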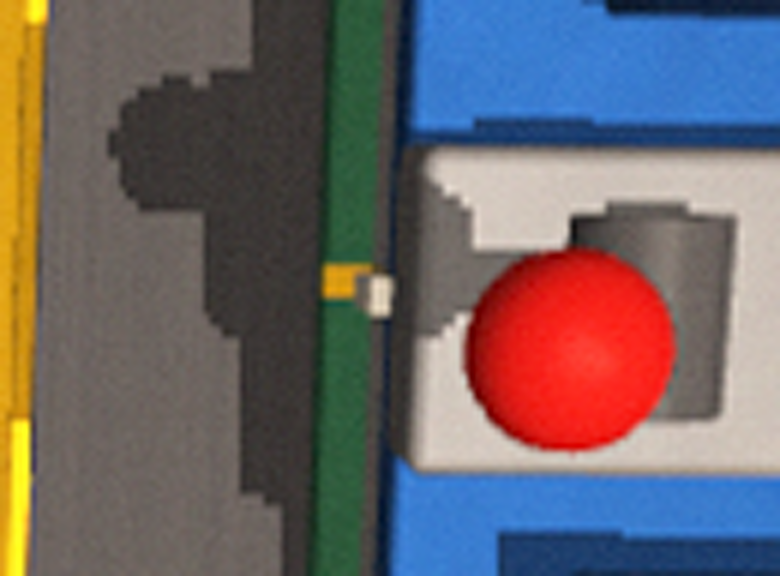

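In the enlarged crop, the pointer at (377,293) lies on the station stripe at (345,282), within 1–2 mm. The carriage is in the station and the lever still leans towards the robot. I move in on the near side of the ball.

```bash
python3 - <<'E'
from h import *
z=np.load("w2c.npz");c=[z[k] for k in z.files];print(onz(c,[[242+570/6,84+350/6]],.147))
E
python3 go.py .49 .0724 .327 1.2
```

```text
[[0.54430208 0.07285867 0.147     ]]
t 17.55 pos [0.4796 0.0303 0.4178] xaxis [ 0.011  0.006 -1.   ] jaw yaw 1.7 q [-0.12 -0.01  1.75  0.01  1.39 -0.15] F [ 0.6  0.  -0.2] open 0.01
d cm [ 1.04  4.21 -9.08] turn [-0.34  0.63 -0.52]
d cm [ 1.04  4.21 -9.08] turn [ -0.98  -0.54 179.48]
```

jog_arm(increments=[0.3,2,-1,-0.3,0.6,-0.5,0,0.6,4.2,-3,-0.3,0.6,-0.5,0,1,4.2,-6,-0.3,0.6,-0.5,0,1,4.2,-9,-0.3,0.6,-0.5,0,1,4.2,-9,-0.3,0.6,-0.5,0])

```text
clock: 18.05
tool_pos: [0.4878, 0.0718, 0.3235]
tool_rot: [-0.015, 1.58, 0.017]
ft_force: [-0.5, 0.0, 0.0]
opening: 0.001
```

jog_arm(increments=[0.5,0,0,0,0,0,0,1,0,0,0,0,0,0,2,0,0,0,0,0,0,3,0,0,0,0,0,0,4,0,0,0,0,0,0])

```text
clock: 18.55
tool_pos: [0.5288, 0.0717, 0.3245]
tool_rot: [-0.015, 1.58, 0.017]
ft_force: [-2.0, 0.5, 2.3]
opening: 0.002
```

```bash
python3 go.py .577 .0735 .327 1.2; python3 edge.py
```

```text
t 18.55 pos [0.5288 0.0717 0.3245] xaxis [-0.009  0.001 -1.   ] jaw yaw 1.2 q [-0.03  0.2   1.72  0.    1.23 -0.05] F [-2.   0.5  2.3] open 0.0
d cm [4.82 0.18 0.25] turn [-0.05 -0.52  0.04]
d cm [4.82 0.18 0.25] turn [-8.1000e-01  7.0000e-02 -1.7996e+02]
160 193.76315789473685 0.131Traceback (most recent call last):
  File "edge.py", line 4, in <module>
    p=bl[v,150:330];th=30;i=np.nonzero(p>th)[0];l=i[0];L=l-1+(th-p[l-1])/(p[l]-p[l-1])+150
                                                  ~^^^
IndexError: index 0 is out of bounds for axis 0 with size 0
```

Contact is at about 2 N and the carriage has not moved. I throw the lever the rest of the way.

jog_arm(increments=[0.8,0,0,0,0,0,0,1.6,0,0.1,0,0,0,0,2.4,0.1,0.2,0,0,0,0,3.2,0.1,0.2,0,0,0,0,4,0.1,0.2,0,0,0,0])

```text
clock: 19.1
tool_pos: [0.5705, 0.0727, 0.326]
tool_rot: [-0.015, 1.579, 0.017]
ft_force: [-1.3, -0.3, -1.1]
opening: 0.009
```

jog_arm(increments=[0.3,0,0,0,0,0,0,0.5,0,0,0,0,0,0,0.7,0,0,0,0,0,0,0.9,0,0,0,0,0,0,1,0,0,0,0,0,0])

```text
clock: 19.6
tool_pos: [0.5774, 0.0728, 0.3253]
tool_rot: [-0.016, 1.592, 0.017]
ft_force: [-15.7, -1.1, 9.3]
opening: 0.002
```

The force rose to 16 N at x = 0.577, which is the lever's end stop. I retreat and check.

jog_arm(increments=[-3,0,0,0,0,0,0,-7,0,0,0,0,0,0,-9,0,4,0,0,0,0,-9,-4,8,0,0,0,0,-9,-9,9,0,0,0,0])

```text
clock: 20.1
tool_pos: [0.4878, -0.0102, 0.4182]
tool_rot: [-0.02, 1.583, 0.02]
ft_force: [2.0, -1.1, -0.5]
opening: 0.004
```

jog_arm(increments=[1,-5,0,0,0,0,0,2,-10,0,0,0,0,0,3,-15,0,0,0,0,0,3,-20,0,0,0,0,0,3,-20,0,0,0,0,0])

```text
clock: 20.6
tool_pos: [0.5178, -0.2155, 0.4186]
tool_rot: [-0.018, 1.58, 0.012]
ft_force: [0.1, 1.1, -0.2]
opening: 0.002
```

```bash
python3 edge.py; python3 car.py l.png; python3 go.py
```

```text
160 193.78378378378378 0.131
180 193.70588235294116 0.1318
182 193.75 0.1318
186 193.71794871794873 0.132
blue y left/right at z.112 [np.float64(0.1297), np.float64(0.0924)] 195 207
ball 213.0 182.0 4.472236156463623 [0.5975 0.0744 0.147 ]
t 20.7 pos [ 0.5178 -0.2115  0.4183] xaxis [-0.011 -0.    -1.   ] jaw yaw 1.3 q [-0.54  0.17  1.56 -0.01  1.42 -0.56] F [0.6 0.7 0.7] open 0.01
```

View pics/l.png

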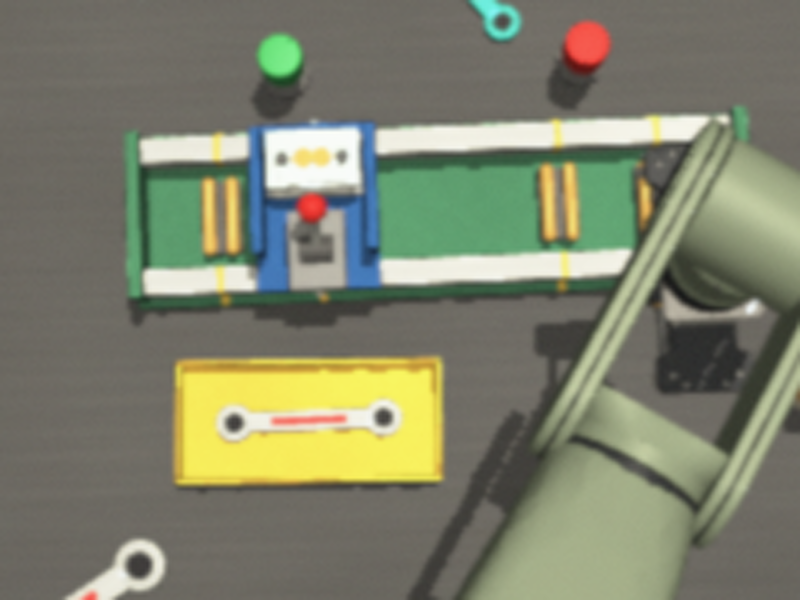

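```bash
python3 -c "
from bench import env
print(env.hand_in())"
```

```text
the job is handed in; nothing more can be done
None
```

I finished the job in about 21 s of robot time and handed it in. The hand-in gives no verdict, so what follows rests on my own last checks.

- **Spanner:** I put the small steel spanner from the rails into the yellow tray. It lies flat and released, close to the tray's middle.
- **Carriage:** I pushed it towards +y, the green side, into the first station. My measurements put it at joint 0.109 to 0.112, within the 0.106 to 0.114 allowed, and the pointer sits on the stripe within about 2 mm. It did not move while the lever was thrown.
- **Lever:** I pushed it over until it met its stop, at about 16 N. The ball's position gives about 0.99 rad.
- **Bystanders:** The arm's path kept clear of the can, jar and hammer, but I did not measure them again at the end.

**What disagreed:**
- The detent peaked at about 24 N, where 10 to 15 N was stated.
- My first push left the carriage about 7 mm short. I found that in a clear view and corrected it with a second slow push.
- I felt no distinct click on that second push. The seating is judged only from the position measurements, which differ by about 3 mm.

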